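Seat and clamp the blade cassette of the potato chip cutter

ROBOT

A 6-joint arm with a two-finger parallel gripper is mounted at the origin on a cart in front of the work surface, level with it; the furniture and walls round the work are solid. World frame = base frame: x ahead of the robot, y to its left, z up, the work surface at z = 0. Lengths are in m, angles in rad, forces in N, time in s.
With the tool pointing down it reaches from about 0.225 to 0.875 m from the base axis. Payload 3.4 kg.
Tool frame: the origin (TCP) lies between the finger pads, 19 mm behind the fingertips; this is the grasp point; z points along the fingers, y is the line along which they close (so a half turn about z gives the same grasp; the last joint's range is limited). The gripper opens to 85 mm and grips with 20 to 120 N. Pads are 22 mm wide; open, the fingers measure 114 mm over their backs; the gripper's body (76 mm by 85 mm) begins 54 mm behind the grasp point. The pads swing forward as they close: fully open they stand 13 mm farther back than shut.
Start: joints at [-1.423, 0.276, 1.505, -0, 1.361, -0.121], TCP at [0.153, -0.554, 0.25] pointing down, gripper open.
Joint ranges: [-2.89, 2.89], [-0.75, 2.08], [0.22, 2.7], [-1.18, 4.32], [0.11, 2.71], [-2.7, 2.7]. Speed limits (rad/s): [2.57, 2.57, 3.14, 3.14, 3.14, 3.14].

INTERFACE

Orientations are given as a unit quaternion [w, x, y, z].
In Python, from rig import manip gives the robot as it stands.
- The arm moves only by the shell command python3 -m pendant 'ROWS' [FORCE]. ROWS is JSON, a list of rows, each an object of numbers: "dx", "dy", "dz": the shift along the tool's x, y, z in m; "rx", "ry", "rz": the turn, a rotation vector about the tool's x, y, z in degrees; "hand": the finger opening in m, from 0 to 0.0854. In form: [{"dx": .., "dy": .., "dz": .., "rx": .., "ry": .., "rz": .., "hand": ..}, ...]. A call has 1 to 12 rows; each row shifts and turns the commanded pose from where the row before left it, along the tool's axes as they then stand; what a row does not reach is not made up. A row lasts 1/12 s, in which the tool goes at most 41.7 mm and 7.16 degrees, less where a joint would pass 70% of its speed; a pose out of reach is approached as far as the arm can. A call is refused whole if a number of a shift passes 0.0417 or a number of a turn 7.16, either way. A call with a gripper value outside its range is refused whole. The fingers move at their own pace and stop on an object; FORCE is the grip in N (left out, the last holds). Time passes only in rows, so rows that do not move let the fingers close. It gives the time, the measured TCP pose, the force, the opening and the grip force at its end, in the units of the state.
- manip.get_state(): the state, without advancing time (a new reading comes with each control period).
- manip.get_image(name): name is "side" or "top"; returns a dict with "frame" (400x640x3 uint8, red, green, blue), "fx", "fy", "cx", "cy" (pixels), "position" and "attitude" of the camera in the world. Camera axes: x right, y up, looking along -z (the intrinsics and any distortion apply to the point x, -y, -z); pixel columns grow to the right and rows downward; lengths in m; the calibration is good to about 2 mm. A picture is of the moment at which its call begins. There is no depth.
- manip.sign_off(): hands the job in; it is judged then, once.
The state is a dict: "clock": time; "qpos": joint angles; "qd": joint speeds; "effort": joint torques, N m; "position": TCP position; "ee_rot": TCP orientation; "contact_force": force on the tool from outside, world axes, zero at the start; "moment": the same for the moment, N m; "width": finger opening in m; "gripper_force": force on a finger pad.
Only numpy, scipy, OpenCV 4.12 (cv2) and the standard library are available. Lean on these libraries where they do the work, as an engineer would, in place of code of your own. Each camera call takes 0.05 s, during which the arm holds its last target. There are 200 camera calls.

TASK

The blade cassette of the potato chip cutter has been left sticking out of the cutting head and its clamp screw is loose. With the fingertips, push the cassette by its blue handle until the blue end plate is flush against the head, then push the wings of the black wing screw round clockwise (seen from above), stroke after stroke, until the screw is tight, its collar down on the boss, and leave the cutter like that. Only push: do not grip, hook, lift or pull out the cassette or grip the wing screw (no wing and no part of the cassette between the fingers), do not run the screw down on a cassette that is not home, and leave the pan and the other things on the table where they are.

Things in the scene. Friction and masses are not known exactly. Their poses are not given: they have to be found in the camera images.
- cutter: Potato chip cutter, bright metal, fixed, 125 (x) by 350 (y) mm. Origin on the table below the clamp screw's axis; +x: the way the cassette slides in (away from the robot, turned up to 16 degrees), +y: outlet side (robot's left). The head that takes the cassette spans x +-55, y +-19 mm; its top is 162 mm up, with a boss of 17 mm radius to 166 mm round the screw and cap screws to 166 mm at x +-46.
- guard_face (a point): Middle of the top edge of the steel hand guard's face towards the screw: cutter (0, -42, 190) mm; the guard is 94 mm wide along x. The wings pass it by 6 mm; a finger does not fit between, so push the wings on the other three sides. Feed trough, rods and a lever (282 mm high at cutter x +70, y -318 mm) lie beyond it. Otherwise there is free room round the wings above 166 mm.
- cassette: Blade cassette, loose steel frame 102 x 18 x 80 mm, ~0.3 kg, in the head's channel (1.5 mm play each side), underside 67 mm above the table. Origin: centre of the underside; axes as the cutter's. Starts 30 to 55 mm short of home, slides along the cutter's +x with a few N. Home: origin at cutter x = 0, the blue end plate (36 wide, 72 high, at cassette x -60 to -55) against the head (hard stop).
- handle_front (a point): Middle of the front of the cassette's blue bow handle, where it is pushed: cassette (-91.5, 0, 42) mm, 109 mm above the table. The bow is 9 mm round bar, 36 mm wide over all, and stands 31 mm out from the end plate towards the robot. Below it a loading ledge, 46 mm wide, its top 67 mm above the table, runs out to cutter x -115 mm. Axes as the cassette's.
- wing_hub (a point): On the screw's axis at the underside of its collar; turns and sinks with the screw. x along the two wings, z up. Black wing screw: collar 25 mm in diameter, hub of 9 mm radius to 23 mm above this point, two oppopoint wings, flat lobes 6 mm thick reaching 36 mm from the axis, 7 to 30 mm above this point. Tight: this point is 166 mm above the table, on the boss; at joint value 0 it is 8.1 mm higher.
- wing_screw (a joint): Turn of the wing screw in rad, growing clockwise seen from above. 0 = loose, 8.5 = hard stop, collar on the boss. Sinks 6 mm a turn. Starts between 0 and 1.6, stays where it is left. Steady friction of about 0.035 N m (1 to 2 N at the wings); over the last rad the foot presses on the cassette, which is hardly felt before the hard stop.
- screw_foot: Small dark swivel foot under the screw, 11 mm in diameter, inside the head; sinks with the screw and does not turn. Origin: centre of its underside, 142 mm above the table when tight. It comes down into a notch 18 mm long, 4 mm deep in the cassette's top edge, below it only when the cassette is home.
- chip_pan: Empty steel insert pan, 181 x 119 x 65 mm, loose, on the table on the outlet side (left) of the cutter. Origin at the centre of its underside. Leave it.
- salt: Salt shaker, 44 mm in diameter, 90 mm high, loose, left of the pan. Origin under its middle. Leave it.
- ramekin: White ramekin of red sauce, 69 mm in diameter, 42 mm high, loose, left of the pan and nearer the robot. Origin under its middle. Leave it.
- potato_peeler: Yellow peeler, 170 x 25 x 18 mm, loose, lying along the front edge of the table before the cutter's trough. Origin under its middle. Leave it.

How it is judged:
On the way, in this order (a step that is already met when the one before it is completed fails the run):
1. the cassette is pushed home (x of cassette in the frame of cutter above -0.0025 m), for 0.2 s.
2. the wing screw is turned down tight on the cassette (x of cassette in the frame of cutter above -0.0025 m and value of joint wing_screw above 8.1 rad and contact force between screw_foot and cassette above 3 N), for 0.2 s.
At the end, for the whole second after the job is handed in: The cassette is home in the head (within 2.5 mm of its end plate touching), the wing screw is turned to within 0.4 rad of its hard stop (8.1 rad or more) and its foot presses on the cassette with more than 3 N; screw and cassette are at rest (all of step 2 and velocity of joint wing_screw between -0.1 and 0.1 rad/s and linear speed of cassette below 0.02 m/s).
It fails at once if the wing screw is gripped: the point between the fingertips (TCP) is within 7 mm of the wings' middle plane, 50 mm of the axis and below 12 mm over the wings' top (x of the grasp point in the frame of wing_hub between -0.05 and 0.05 m and y of the grasp point in the frame of wing_hub between -0.007 and 0.007 m and z of the grasp point in the frame of wing_hub between -0.02 and 0.042 m).
It fails at once if the cassette's handle or end plate is gripped or hooked: the point between the fingertips (TCP) is at the handle or the end plate ((x of the grasp point in the frame of cassette between -0.094 and -0.05 m and y of the grasp point in the frame of cassette between -0.03 and 0.03 m and z of the grasp point in the frame of cassette between -0.02 and 0.058 m) or (x of the grasp point in the frame of cassette between -0.067 and -0.04 m and y of the grasp point in the frame of cassette between -0.03 and 0.03 m and z of the grasp point in the frame of cassette between -0.02 and 0.09 m)).
It fails at once if the cassette is lifted, tipped or pulled out (z of cassette in the frame of cutter above 0.077 m or angle between cassette's own z axis and vertical above 0.15 rad or x of cassette in the frame of cutter below -0.07 m).
It fails at once if the screw is run down on a cassette that is not home (contact force between screw_foot and cassette above 2 N and x of cassette in the frame of cutter below -0.006 m).
It fails at once if the pan, the salt shaker, the ramekin or the peeler is moved more than 30 mm (distance of any of chip_pan, salt, ramekin, potato_peeler from where it was at the start of the episode above 0.03 m).
It also fails if it takes over 67 s, if anything falls off the work surface, if the arm or the gripper's body presses on something with over 40 N, if the wrist force passes 120 N, or if a joint passes its speed limit or range.

## Working session

There is one attempt and no reset: what is moved stays moved. The work goes in short steps, Python scripts to look and compute and a shell command to move; the robot and the scene stay as the last step left them, time stands still between calls to the robot, and variables do not carry over. Pictures are saved under pics/ and viewed, at most 10 in all, crops included, and the job is handed in when it is done.

```bash
mkdir -p pics; ls; python3 - <<'E'
from rig import manip
import cv2
s=manip.get_state();print(s)
for n in("side","top"):
    i=manip.get_image(n);cv2.imwrite(f"pics/{n}0.png",i["frame"][:,:,::-1])
    print({k:v for k,v in i.items() if k!="frame"})
E
```

```text
pics
{'clock': 0.0, 'qpos': array([-1.42302267e+00,  2.76638575e-01,  1.50611965e+00,  1.80700190e-05,
        1.36069869e+00, -1.20985106e-01]), 'qd': array([-1.49587026e-03,  6.08002047e-04,  8.10829038e-05, -1.50805116e-03,
       -2.51128693e-04, -4.59460085e-04]), 'effort': array([ 7.71495047e-05, -4.16778839e+01, -2.45804644e+01, -1.54647597e-05,
        1.09538849e-02, -8.30200548e-06]), 'position': array([ 0.15262011, -0.55387548,  0.2491202 ]), 'ee_rot': array([-9.32160829e-04,  9.90984493e-01,  1.33973379e-01, -3.65099774e-06]), 'contact_force': array([ 0.21742937, -0.64172997, -0.34321875]), 'moment': array([ 0.03896337, -0.01852779,  0.05180124]), 'gripper_force': 0.0, 'width': 0.08550619098729308}
{'fx': 360.8962091215745, 'fy': 360.8962091215745, 'cx': 324.2222814930832, 'cy': 199.65103133925123, 'position': array([0.3471205 , 0.53587397, 0.60138776]), 'attitude': array([-0.11124441, -0.05682992,  0.46152883,  0.87828593])}
{'fx': 361.309496784263, 'fy': 361.309496784263, 'cx': 320.42895154718116, 'cy': 200.65472032189842, 'position': array([ 0.44393799, -0.11732963,  0.98865827]), 'attitude': array([-0.698599  , -0.02642494,  0.05339612,  0.71302876])}
```

View pics/side0.png

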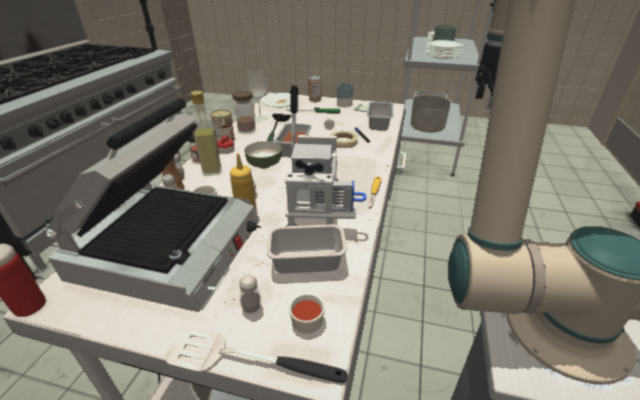

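View pics/top0.png

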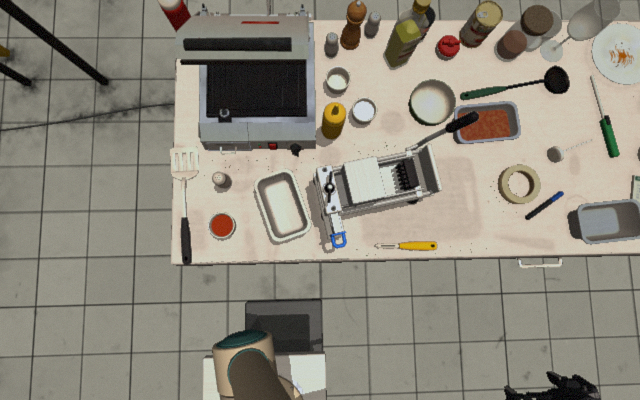

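The side view shows the cutter at about (320,185) with the blue handle at (360,197). The top view shows the black screw at about (329,187) and the blue bow at about (339,240). I'll enlarge both.

```bash
python3 - <<'E'
import cv2
t=cv2.imread("pics/top0.png")[155:255,300:400];s=cv2.imread("pics/side0.png")[145:225,275:375]
cv2.imwrite("pics/top0c.png",cv2.resize(t,None,fx=6,fy=6,interpolation=2))
cv2.imwrite("pics/side0c.png",cv2.resize(s,None,fx=7,fy=7,interpolation=2))
E
```

```text
(no output)
```

View pics/top0c.png

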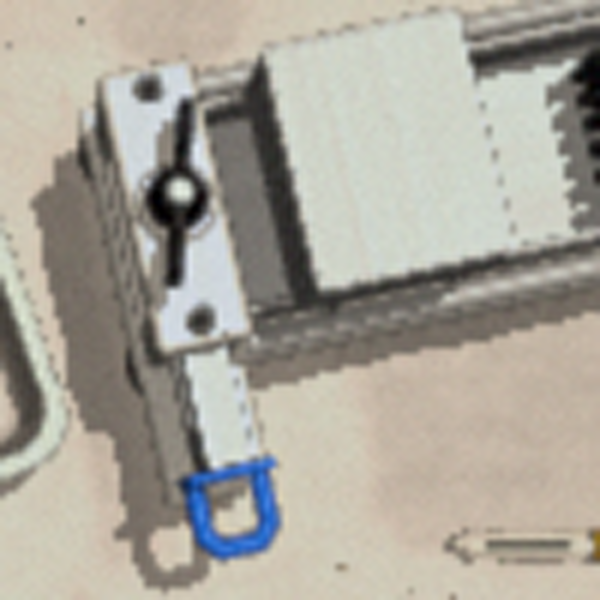

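View pics/side0c.png

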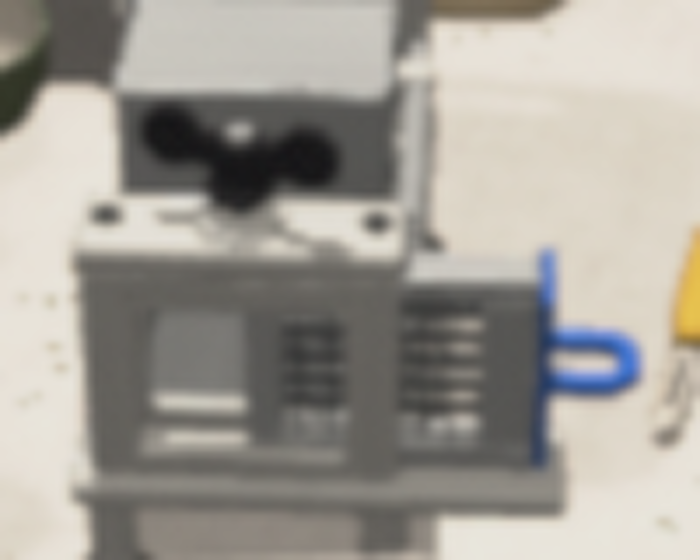

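The top crop shows the head corners at (103,80), (187,66), (165,352) and (248,332), and the cap screws at (149,88) and (203,319). The wings run from (187,100) to (173,285) and the bow front is at (238,556). In the side crop the caps are at (107,214) and (376,222), and the bow front is at (640,360). Next I'll fit the poses.

```bash
cat > geo.py <<'E'
import numpy as np
from scipy.spatial.transform import Rotation as R
from scipy.optimize import least_squares
C={"top":(361.309496784263,320.42895,200.65472,[ 0.44393799,-0.11732963,0.98865827],[-0.698599,-0.02642494,0.05339612,0.71302876]),
"side":(360.8962,324.22228,199.65103,[0.3471205,0.53587397,0.60138776],[-0.11124441,-0.05682992,0.46152883,0.87828593])}
def proj(n,P):
    f,cx,cy,p,q=C[n]; c=R.from_quat(q,scalar_first=True).inv().apply(np.atleast_2d(P)-p)
    return np.c_[cx-f*c[:,0]/c[:,2],cy+f*c[:,1]/c[:,2]]
def ray(n,uv,z):
    f,cx,cy,p,q=C[n]; d=R.from_quat(q,scalar_first=True).apply([(uv[0]-cx)/f,-(uv[1]-cy)/f,-1]); p=np.array(p)
    return p+d*(z-p[2])/d[2]
def w(c,x):  # cutter mm -> world
    x=np.atleast_2d(x)/1000.; k,s=np.cos(c[2]),np.sin(c[2])
    return np.c_[c[0]+k*x[:,0]-s*x[:,1],c[1]+s*x[:,0]+k*x[:,1],x[:,2]]
T=lambda u,v:(300+(u+.5)/6-.5,155+(v+.5)/6-.5)
S=lambda u,v:(275+(u+.5)/7-.5,145+(v+.5)/7-.5)
E
python3 - <<'E'
from geo import *
M=[("top",T(103,80),(55,19,162)),("top",T(187,66),(55,-19,162)),("top",T(165,352),(-55,19,162)),("top",T(248,332),(-55,-19,162)),
("top",T(149,88),(46,0,166)),("top",T(203,319),(-46,0,166)),("side",S(107,214),(46,0,166)),("side",S(376,222),(-46,0,166)),
("side",S(76,258),(55,19,162)),("side",S(403,264),(-55,19,162))]
f=lambda c:np.concatenate([proj(n,w(c,x))[0]-np.array(p) for n,p,x in M])
r=least_squares(f,[.47,-.13,0.2]);c=r.x;print(c,np.degrees(c[2]));print(r.fun.reshape(-1,2).round(1).tolist())
inv=lambda P:(lambda d:(1000*(np.cos(c[2])*d[0]+np.sin(c[2])*d[1]),1000*(-np.sin(c[2])*d[0]+np.cos(c[2])*d[1])))(P-np.r_[c[:2],0])
print("bow front top",inv(ray("top",T(238,556),.109)),"side",inv(ray("side",S(640,362),.109)))
print("plate top",inv(ray("top",T(232,470),.139)))
for z in(.185,.195):print("wings",z,inv(ray("top",T(187,102),z)),inv(ray("top",T(173,285),z)),"hubtop",inv(ray("top",T(181,190),z)))
for z in(.185,.195):print("wingsS",z,inv(ray("side",S(172,133),z)),inv(ray("side",S(308,160),z)))
E
```

```text
[ 0.56367979 -0.16904702  0.2018977 ] 11.56788587778995
[[-1.6, 0.2], [0.3, -0.9], [-1.4, 0.9], [0.9, 0.6], [-0.4, 0.5], [-0.4, 0.6], [-0.3, -1.2], [0.0, -1.3], [-0.7, -2.0], [-0.3, -1.6]]
bow front top (np.float64(-137.10509106312463), np.float64(1.4551865743724253)) side (np.float64(-138.55029998006805), np.float64(0.6410543042303062))
plate top (np.float64(-103.03851917580353), np.float64(-1.3764410403400602))
wings 0.185 (np.float64(35.19130577344786), np.float64(-12.201013936622997)) (np.float64(-31.319388288666218), np.float64(8.58584847870032)) hubtop (np.float64(2.9837753601347425), np.float64(-2.4225339423182417))
wings 0.195 (np.float64(33.42276732278465), np.float64(-11.119962550230271)) (np.float64(-32.26032754020572), np.float64(9.408246863048738)) hubtop (np.float64(1.6159984223632449), np.float64(-1.4631571576726323))
wingsS 0.185 (np.float64(24.209425866588926), np.float64(-17.19367502409337)) (np.float64(-23.040272045930795), np.float64(-1.1458520692885594))
wingsS 0.195 (np.float64(21.92758817519476), np.float64(0.8477425763088439)) (np.float64(-24.18735741145165), np.float64(16.510159798850818))
```

```bash
cat > go.py <<'E'
# usage: go.py cx cy z yaw  (cutter mm, world z m, tool-x yaw rel. cutter x deg): remaining move in tool axes
import sys; from geo import *; from rig import manip
c=np.array([.5637,-.1690,.2019])
def loc():
    s=manip.get_state(); d=s["position"]-np.r_[c[:2],0]; k,n=np.cos(c[2]),np.sin(c[2])
    Rm=R.from_quat(s["ee_rot"],scalar_first=True); x=Rm.apply([1,0,0])
    return s,Rm,1000*np.array([k*d[0]+n*d[1],-n*d[0]+k*d[1],d[2]]),np.degrees(np.arctan2(x[1],x[0])-c[2])
s,Rm,p,y=loc(); print("t",round(s["clock"],2),"at",p.round(1),"yaw",round(y,1),"F",s["contact_force"].round(1),"w",round(s["width"],4),"q",s["qpos"].round(2))
if len(sys.argv)>4:
    a=list(map(float,sys.argv[1:])); tgt=w(c,[a[0],a[1],a[2]*1000])[0]; c2=c[2]+np.radians(a[3])
    t=R.from_matrix(np.c_[[np.cos(c2),np.sin(c2),0],[np.sin(c2),-np.cos(c2),0],[0,0,-1]])
    print("tool shift",(Rm.inv().apply(tgt-s["position"])).round(4),"rot",np.degrees((Rm.inv()*t).as_rotvec()).round(2))
E
python3 go.py -165 0 .25 0
```

```text
t 0.1 at [-479.9 -294.7  249.2] yaw 3.8 F [-0.   0.2 -0.2] w 0.0853 q [-1.42  0.28  1.51  0.    1.36 -0.12]
tool shift [ 3.339e-01 -2.729e-01 -2.000e-04] rot [-0.09 -0.01  3.83]
```

```bash
python3 -m pendant '[{"rz":3.8,"hand":0},{"dx":0.0286,"dy":-0.0268},{"dx":0.0286,"dy":-0.0268},{"dx":0.0286,"dy":-0.0268},{"dx":0.0286,"dy":-0.0268},{"dx":0.0286,"dy":-0.0268},{"dx":0.0286,"dy":-0.0268},{"dx":0.0286,"dy":-0.0268},{"dx":0.0286,"dy":-0.0268},{"dx":0.0286,"dy":-0.0268},{"dx":0.0286,"dy":-0.0268},{"dx":0.0286,"dy":-0.0268}]' 30; python3 go.py -165 0 .117 0
```

```text
t 0.1 at [-479.9 -294.7  249.2] yaw 3.8 F [-0.   0.2 -0.2] w 0.0853 q [-1.42  0.28  1.51  0.    1.36 -0.12]
tool shift [ 0.3339 -0.2727  0.1328] rot [-0.09 -0.01  3.83]invalid input
```

```bash
python3 -m pendant '[{"dx":0,"dy":0,"dz":0,"rx":0,"ry":0,"rz":3.8,"hand":0}]'; echo; python3 -m pendant '[{"dx":0.0286,"dy":-0.0268,"hand":0}]' ; python3 go.py -165 0 .25 0
```

```text
clock: 0.18
position: [0.1526, -0.554, 0.2494]
ee_rot: [-0.001, 0.995, 0.1, -0.0]
contact_force: [0.2, -1.4, -0.3]
width: 0.0752
gripper_force: 0.0

t 0.18 at [-479.9 -294.7  249.4] yaw -0.0 F [ 0.2 -1.4 -0.3] w 0.0752 q [-1.42  0.28  1.51 -0.    1.36 -0.05]
tool shift [ 3.148e-01 -2.949e-01 -2.000e-04] rot [-0.08 -0.   -0.03]invalid input
```

All seven keys are needed in every row.

```bash
python3 -m pendant '[{"dx":0.0286,"dy":-0.0268,"dz":0,"rx":0,"ry":0,"rz":0,"hand":0},{"dx":0.0286,"dy":-0.0268,"dz":0,"rx":0,"ry":0,"rz":0,"hand":0},{"dx":0.0286,"dy":-0.0268,"dz":0,"rx":0,"ry":0,"rz":0,"hand":0},{"dx":0.0286,"dy":-0.0268,"dz":0,"rx":0,"ry":0,"rz":0,"hand":0},{"dx":0.0286,"dy":-0.0268,"dz":0,"rx":0,"ry":0,"rz":0,"hand":0},{"dx":0.0286,"dy":-0.0268,"dz":0,"rx":0,"ry":0,"rz":0,"hand":0},{"dx":0.0286,"dy":-0.0268,"dz":0,"rx":0,"ry":0,"rz":0,"hand":0},{"dx":0.0286,"dy":-0.0268,"dz":0,"rx":0,"ry":0,"rz":0,"hand":0},{"dx":0.0286,"dy":-0.0268,"dz":0,"rx":0,"ry":0,"rz":0,"hand":0},{"dx":0.0286,"dy":-0.0268,"dz":0,"rx":0,"ry":0,"rz":0,"hand":0},{"dx":0.0286,"dy":-0.0268,"dz":0,"rx":0,"ry":0,"rz":0,"hand":0},{"dx":0,"dy":0,"dz":0,"rx":0,"ry":0,"rz":0,"hand":0}]' 30; python3 go.py -165 0 .117 0
```

```text
clock: 1.18
position: [0.4044, -0.1964, 0.2498]
ee_rot: [-0.002, 0.995, 0.105, 0.001]
contact_force: [0.5, -0.7, 0.3]
width: -0.0001
gripper_force: 0.0
t 1.18 at [-161.5    5.1  249.8] yaw 0.4 F [ 0.5 -0.7  0.3] w -0.0001 q [-0.61  0.09  1.75  0.    1.31  0.75]
tool shift [-0.0039  0.0056  0.1328] rot [-0.22 -0.17  0.44]
```

```bash
python3 -m pendant '[{"dx":-0.004,"dy":0.005,"dz":0.02,"rx":0,"ry":0,"rz":0.4,"hand":0},{"dx":0,"dy":0,"dz":0.035,"rx":0,"ry":0,"rz":0,"hand":0},{"dx":0,"dy":0,"dz":0.035,"rx":0,"ry":0,"rz":0,"hand":0},{"dx":0,"dy":0,"dz":0.03,"rx":0,"ry":0,"rz":0,"hand":0},{"dx":0,"dy":0,"dz":0.013,"rx":0,"ry":0,"rz":0,"hand":0},{"dx":0,"dy":0,"dz":0,"rx":0,"ry":0,"rz":0,"hand":0},{"dx":0,"dy":0,"dz":0,"rx":0,"ry":0,"rz":0,"hand":0}]'; python3 go.py -100 0 .117 0; python3 - <<'E'
from rig import manip
import cv2
a=manip.get_image("side")["frame"][145:225,275:375,::-1];b=manip.get_image("top")["frame"][175:275,290:390,::-1]
cv2.imwrite("pics/p1.png",cv2.hconcat([cv2.resize(a,(400,320),interpolation=2),cv2.resize(b,(320,320),interpolation=2)]))
E
```

```text
clock: 1.77
position: [0.3982, -0.2081, 0.1165]
ee_rot: [-0.001, 0.995, 0.097, -0.001]
contact_force: [1.4, -0.5, -0.6]
width: 0.0001
gripper_force: 0.0
t 1.77 at [-170.    -5.1  116.5] yaw -0.4 F [ 1.4 -0.5 -0.6] w 0.0001 q [-0.64  0.21  1.97 -0.    0.97  0.74]
tool shift [ 0.07   -0.0056 -0.0006] rot [-0.08  0.08 -0.38]
```

View pics/p1.png

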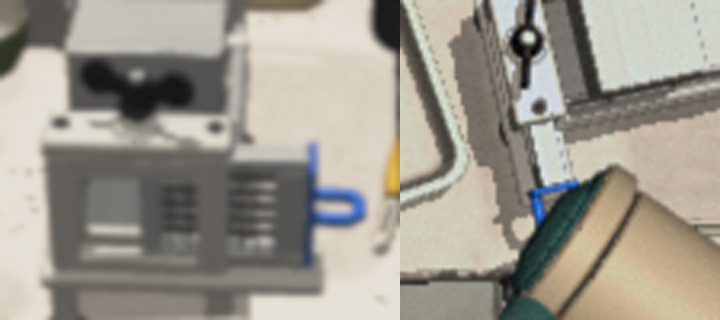

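The side view shows the bow still at its start position and the fingers off-frame to the right. The top view shows the wrist over the bow. I'll correct y and push.

```bash
python3 -m pendant '[{"dx":0.003,"dy":-0.0055,"dz":0,"rx":0,"ry":0,"rz":-0.4,"hand":0},{"dx":0.007,"dy":0,"dz":0,"rx":0,"ry":0,"rz":0,"hand":0},{"dx":0.007,"dy":0,"dz":0,"rx":0,"ry":0,"rz":0,"hand":0},{"dx":0.006,"dy":0,"dz":0,"rx":0,"ry":0,"rz":0,"hand":0},{"dx":0.006,"dy":0,"dz":0,"rx":0,"ry":0,"rz":0,"hand":0},{"dx":0.006,"dy":0,"dz":0,"rx":0,"ry":0,"rz":0,"hand":0},{"dx":0,"dy":0,"dz":0,"rx":0,"ry":0,"rz":0,"hand":0}]'; python3 go.py -102.5 0 .117 0;python3 -m pendant '[{"dx":0.006,"dy":0,"dz":0,"rx":0,"ry":0,"rz":0,"hand":0},{"dx":0.006,"dy":0,"dz":0,"rx":0,"ry":0,"rz":0,"hand":0},{"dx":0.006,"dy":0,"dz":0,"rx":0,"ry":0,"rz":0,"hand":0},{"dx":0.005,"dy":0,"dz":0,"rx":0,"ry":0,"rz":0,"hand":0},{"dx":0,"dy":0,"dz":0,"rx":0,"ry":0,"rz":0,"hand":0}]'; python3 go.py -102.5 0 .117 0
```

```text
clock: 2.45
position: [0.4334, -0.1956, 0.1171]
ee_rot: [0.0, 0.995, 0.101, 0.001]
contact_force: [-0.9, 0.5, 0.0]
width: 0.0
gripper_force: 0.2
t 2.45 at [-1.330e+02  1.000e-01  1.171e+02] yaw 0.1 F [-0.9  0.5  0. ] w 0.0 q [-0.57  0.25  1.91  0.    0.98  0.8 ]
tool shift [0.0305 0.0001 0.0001] rot [ 0.03 -0.08  0.06]
clock: 2.87
position: [0.4562, -0.191, 0.1169]
ee_rot: [0.0, 0.995, 0.101, 0.001]
contact_force: [-0.4, 0.6, -0.6]
width: 0.0001
gripper_force: 0.0
t 2.87 at [-109.7    0.   116.9] yaw 0.0 F [-0.4  0.6 -0.6] w 0.0001 q [-0.54  0.27  1.88  0.    0.99  0.83]
tool shift [ 0.0072  0.     -0.0001] rot [ 0.03 -0.13  0.03]
```

```bash
python3 -m pendant '[{"dx":0.003,"dy":0,"dz":0,"rx":0,"ry":0,"rz":0,"hand":0},{"dx":0.002,"dy":0,"dz":0,"rx":0,"ry":0,"rz":0,"hand":0}]'; python3 -m pendant '[{"dx":0.002,"dy":0,"dz":0,"rx":0,"ry":0,"rz":0,"hand":0}]';python3 -m pendant '[{"dx":0.0015,"dy":0,"dz":0,"rx":0,"ry":0,"rz":0,"hand":0}]';  python3 go.py;python3 - <<'E'
from rig import manip
import cv2
a=manip.get_image("side")["frame"][145:225,275:375,::-1]
cv2.imwrite("pics/p2.png",cv2.resize(a,(700,560),interpolation=2))
E
```

```text
clock: 3.03
position: [0.4592, -0.1899, 0.1169]
ee_rot: [-0.0, 0.995, 0.101, -0.0]
contact_force: [-3.1, -0.8, 1.3]
width: 0.0001
gripper_force: 1.6
clock: 3.12
position: [0.4612, -0.1895, 0.1169]
ee_rot: [-0.0, 0.995, 0.101, -0.0]
contact_force: [-3.5, -0.2, 0.6]
width: 0.0003
gripper_force: 1.4
clock: 3.2
position: [0.4629, -0.1892, 0.1169]
ee_rot: [-0.0, 0.995, 0.101, 0.0]
contact_force: [-2.1, -1.1, 0.6]
width: 0.0002
gripper_force: 1.2
t 3.2 at [-102.8    0.4  116.9] yaw 0.0 F [-2.1 -1.1  0.6] w 0.0002 q [-0.53  0.28  1.86  0.    1.    0.84]
```

View pics/p2.png

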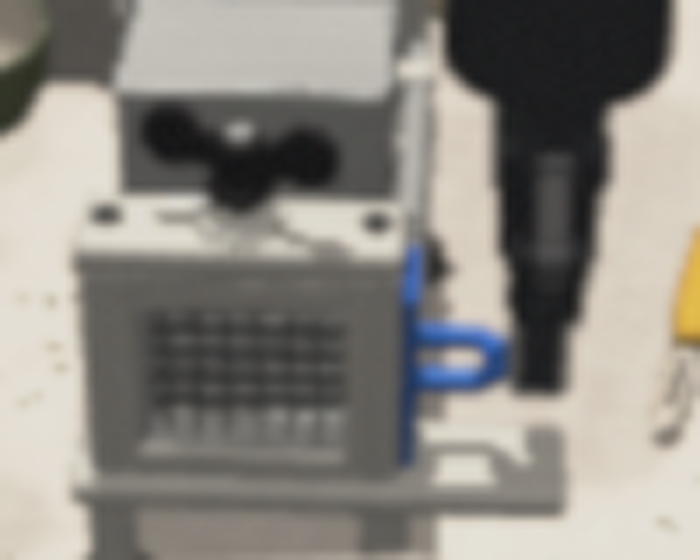

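The side view shows the blue plate at (410,350), right at the head's edge, and the bow front at (508,355) touching the finger. It is nearly home, so I'll push to the stop.

```bash
for i in 1 2; do :; done; python3 -m pendant '[{"dx":0.001,"dy":0,"dz":0,"rx":0,"ry":0,"rz":0,"hand":0},{"dx":0,"dy":0,"dz":0,"rx":0,"ry":0,"rz":0,"hand":0}]'|grep -E "pos|cont"; python3 -m pendant '[{"dx":0.001,"dy":0,"dz":0,"rx":0,"ry":0,"rz":0,"hand":0},{"dx":0,"dy":0,"dz":0,"rx":0,"ry":0,"rz":0,"hand":0}]'|grep -E "pos|cont"; python3 -m pendant '[{"dx":0.001,"dy":0,"dz":0,"rx":0,"ry":0,"rz":0,"hand":0},{"dx":0,"dy":0,"dz":0,"rx":0,"ry":0,"rz":0,"hand":0}]'|grep -E "pos|cont"; python3 go.py
```

```text
position: [0.4636, -0.1891, 0.1169]
contact_force: [-2.8, 0.1, 0.8]
position: [0.4637, -0.1891, 0.1169]
contact_force: [-5.8, -2.9, 1.7]
position: [0.4638, -0.1891, 0.1168]
contact_force: [-6.5, -4.1, 3.8]
t 3.75 at [-101.9    0.4  116.8] yaw 0.1 F [-6.5 -4.1  3.8] w 0.0001 q [-0.52  0.28  1.86 -0.    1.    0.84]
```

```bash
python3 -m pendant '[{"dx":0.002,"dy":0,"dz":0,"rx":0,"ry":0,"rz":0,"hand":0},{"dx":0.001,"dy":0,"dz":0,"rx":0,"ry":0,"rz":0,"hand":0},{"dx":0,"dy":0,"dz":0,"rx":0,"ry":0,"rz":0,"hand":0},{"dx":0,"dy":0,"dz":0,"rx":0,"ry":0,"rz":0,"hand":0}]'|grep -E "pos|cont"; python3 -m pendant '[{"dx":-0.012,"dy":0,"dz":0,"rx":0,"ry":0,"rz":0,"hand":0},{"dx":-0.015,"dy":0,"dz":0,"rx":0,"ry":0,"rz":0,"hand":0},{"dx":-0.01,"dy":0,"dz":0,"rx":0,"ry":0,"rz":0,"hand":0},{"dx":0,"dy":0,"dz":-0.04,"rx":0,"ry":0,"rz":0,"hand":0},{"dx":0,"dy":0,"dz":-0.04,"rx":0,"ry":0,"rz":0,"hand":0},{"dx":0,"dy":0,"dz":-0.04,"rx":0,"ry":0,"rz":0,"hand":0},{"dx":0,"dy":0,"dz":-0.006,"rx":0,"ry":0,"rz":0,"hand":0},{"dx":0,"dy":0,"dz":0,"rx":0,"ry":0,"rz":0,"hand":0},{"dx":0,"dy":0,"dz":0,"rx":0,"ry":0,"rz":0,"hand":0}]'|grep cont;python3 - <<'E'
from geo import *
# start pose for arc: phi, radial r, gap g: TCP=r u(phi)+(14+g) n, yaw=phi-90
for phi,g in((175,0),(190,0)):
    p=np.radians(phi);u=np.array([np.cos(p),np.sin(p)]);n=np.array([-u[1],u[0]]);print(phi,26*u+14*n)
E
python3 go.py -27.1 -11.7 .245 85
```

```text
position: [0.464, -0.189, 0.1169]
contact_force: [-13.1, -7.2, 7.6]
contact_force: [0.1, 0.1, 0.0]
175 [-27.12124255 -11.68067646]
190 [-23.17392709 -18.30216116]
t 4.83 at [-133.9    0.5  242.9] yaw 0.0 F [0.1 0.1 0. ] w -0.0001 q [-0.57  0.13  1.72  0.    1.29  0.8 ]
tool shift [ 0.1068  0.0122 -0.002 ] rot [ 8.000e-02 -4.000e-02 -8.498e+01]
```

The cassette is hard against its stop at 13 N. Next I'll move above the first stroke start and turn.

```bash
python3 -m pendant '[{"dx":0.0267,"dy":0.003,"dz":0,"rx":0,"ry":0,"rz":-7,"hand":0}]' |grep cont; python3 go.py -27.1 -11.7 .245 85;
python3 -m pendant '[{"dx":0,"dy":0,"dz":0,"rx":0,"ry":0,"rz":-7,"hand":0},{"dx":0,"dy":0,"dz":0,"rx":0,"ry":0,"rz":-7,"hand":0},{"dx":0,"dy":0,"dz":0,"rx":0,"ry":0,"rz":-7,"hand":0},{"dx":0,"dy":0,"dz":0,"rx":0,"ry":0,"rz":-7,"hand":0},{"dx":0,"dy":0,"dz":0,"rx":0,"ry":0,"rz":-7,"hand":0},{"dx":0,"dy":0,"dz":0,"rx":0,"ry":0,"rz":-7,"hand":0},{"dx":0,"dy":0,"dz":0,"rx":0,"ry":0,"rz":-7,"hand":0},{"dx":0,"dy":0,"dz":0,"rx":0,"ry":0,"rz":-7,"hand":0},{"dx":0,"dy":0,"dz":0,"rx":0,"ry":0,"rz":-7,"hand":0},{"dx":0,"dy":0,"dz":0,"rx":0,"ry":0,"rz":-7,"hand":0},{"dx":0,"dy":0,"dz":0,"rx":0,"ry":0,"rz":-7,"hand":0},{"dx":0,"dy":0,"dz":0,"rx":0,"ry":0,"rz":-1,"hand":0}]' |grep cont;python3 go.py -27.1 -11.7 .245 85
```

```text
contact_force: [0.1, -0.0, 0.4]
t 4.92 at [-111.4   -0.8  241.3] yaw 7.0 F [ 0.1 -0.   0.4] w -0.0002 q [-0.54  0.16  1.68 -0.    1.31  0.71]
tool shift [ 0.0823  0.0212 -0.0042] rot [ -0.4    0.11 -77.96]
contact_force: [0.4, 1.0, -0.1]
t 5.92 at [-108.1   -1.7  240.4] yaw 85.2 F [ 0.4  1.  -0.1] w 0.0001 q [-0.54  0.17  1.68  0.    1.3  -0.66]
tool shift [-0.0031  0.0815 -0.0049] rot [-0.2  -0.18  0.18]
```

```bash
python3 -m pendant '[{"dx":-0.003,"dy":0.027,"dz":-0.004,"rx":0,"ry":0,"rz":0,"hand":0},{"dx":0,"dy":0.027,"dz":0,"rx":0,"ry":0,"rz":0,"hand":0},{"dx":0,"dy":0.027,"dz":0,"rx":0,"ry":0,"rz":0,"hand":0},{"dx":0,"dy":0,"dz":0,"rx":0,"ry":0,"rz":0,"hand":0},{"dx":0,"dy":0,"dz":0,"rx":0,"ry":0,"rz":0,"hand":0},{"dx":0,"dy":0,"dz":0,"rx":0,"ry":0,"rz":0,"hand":0}]' |grep cont;python3 go.py -27.1 -13 .192 85
```

```text
contact_force: [0.2, -0.2, -0.9]
t 6.42 at [-27.8 -12.  245.3] yaw 85.0 F [ 0.2 -0.2 -0.9] w 0.0 q [-0.45  0.27  1.52 -0.    1.35 -0.57]
tool shift [-0.0011  0.001   0.0533] rot [-0.19 -0.1  -0.02]
```

```bash
python3 -m pendant '[{"dx":-0.004,"dy":0.001,"dz":0,"rx":0,"ry":0,"rz":0,"hand":0},{"dx":0,"dy":0,"dz":0.025,"rx":0,"ry":0,"rz":0,"hand":0},{"dx":0,"dy":0,"dz":0.028,"rx":0,"ry":0,"rz":0,"hand":0},{"dx":0,"dy":0,"dz":0,"rx":0,"ry":0,"rz":0,"hand":0},{"dx":0,"dy":0,"dz":0,"rx":0,"ry":0,"rz":0,"hand":0},{"dx":0.003,"dy":0,"dz":0,"rx":0,"ry":0,"rz":0,"hand":0},{"dx":0,"dy":0,"dz":0,"rx":0,"ry":0,"rz":0,"hand":0}]' |grep cont;python3 go.py -27.1 -11.7 .192 85
```

```text
contact_force: [0.8, 0.1, -0.3]
t 7.0 at [-25.3 -14.  195.8] yaw 85.0 F [ 0.8  0.1 -0.3] w 0.0001 q [-0.46  0.31  1.6   0.    1.23 -0.57]
tool shift [ 0.0022 -0.002   0.0038] rot [0.15 0.08 0.01]
```

```bash
python3 -m pendant '[{"dx":0.001,"dy":-0.001,"dz":0,"rx":0,"ry":0,"rz":0,"hand":0},{"dx":0,"dy":0,"dz":0,"rx":0,"ry":0,"rz":0,"hand":0}]' |grep cont;python3 go.py -27.1 -11.7 .192 85; python3 -m pendant '[{"dx":0.0028,"dy":-0.0013,"dz":0,"rx":0,"ry":0,"rz":6,"hand":0},{"dx":0.0028,"dy":-0.0013,"dz":0,"rx":0,"ry":0,"rz":6,"hand":0},{"dx":0.0028,"dy":-0.0013,"dz":0,"rx":0,"ry":0,"rz":6,"hand":0},{"dx":0.0028,"dy":-0.0013,"dz":0,"rx":0,"ry":0,"rz":6,"hand":0},{"dx":0.0028,"dy":-0.0013,"dz":0,"rx":0,"ry":0,"rz":6,"hand":0},{"dx":0,"dy":0,"dz":0,"rx":0,"ry":0,"rz":0,"hand":0}]' |grep cont;python3 go.py  -15.5 25.2 .192 55; python3 - <<'E'
from rig import manip
import cv2
a=manip.get_image("side")["frame"][130:210,270:370,::-1];b=manip.get_image("top")["frame"][145:225,280:380,::-1]
cv2.imwrite("pics/p3.png",cv2.hconcat([cv2.resize(a,(400,320),interpolation=2),cv2.resize(b,(400,320),interpolation=2)]))
E
```

```text
contact_force: [-0.4, -0.3, -0.1]
t 7.17 at [-26.5 -12.8 195.3] yaw 85.0 F [-0.4 -0.3 -0.1] w 0.0001 q [-0.45  0.31  1.6  -0.    1.23 -0.57]
tool shift [ 0.001  -0.0007  0.0033] rot [0.11 0.07 0.04]
contact_force: [0.2, -1.1, 0.9]
t 7.67 at [-28.8   2.6 194.6] yaw 55.0 F [ 0.2 -1.1  0.9] w 0.0003 q [-0.44  0.29  1.62 -0.    1.22 -0.03]
tool shift [ 0.0262 -0.0021  0.0026] rot [ 0.07  0.02 -0.03]
```

View pics/p3.png

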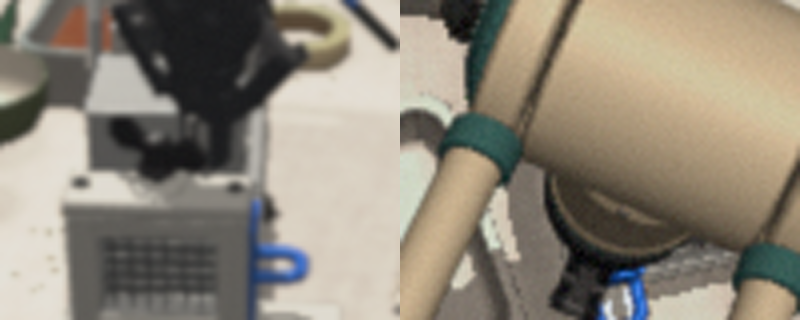

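The side view shows the finger at (215,140), just behind the near wing, with the cassette still flush. I'll continue the arc.

```bash
python3 -m pendant '[{"dx":0.0028,"dy":-0.0013,"dz":0.002,"rx":0,"ry":0,"rz":6,"hand":0},{"dx":0.0028,"dy":-0.0013,"dz":0,"rx":0,"ry":0,"rz":6,"hand":0},{"dx":0.0028,"dy":-0.0013,"dz":0,"rx":0,"ry":0,"rz":6,"hand":0},{"dx":0.0028,"dy":-0.0013,"dz":0,"rx":0,"ry":0,"rz":6,"hand":0},{"dx":0.0028,"dy":-0.0013,"dz":0,"rx":0,"ry":0,"rz":6,"hand":0},{"dx":0.0028,"dy":-0.0013,"dz":0,"rx":0,"ry":0,"rz":6,"hand":0},{"dx":0.0028,"dy":-0.0013,"dz":0,"rx":0,"ry":0,"rz":6,"hand":0},{"dx":0.0028,"dy":-0.0013,"dz":0,"rx":0,"ry":0,"rz":6,"hand":0},{"dx":0.0028,"dy":-0.0013,"dz":0,"rx":0,"ry":0,"rz":6,"hand":0},{"dx":0.0028,"dy":-0.0013,"dz":0,"rx":0,"ry":0,"rz":6,"hand":0},{"dx":0,"dy":0,"dz":0,"rx":0,"ry":0,"rz":0,"hand":0}]' |grep cont;python3 go.py 15.8 24.0 .192 -5; python3 - <<'E'
from rig import manip
import cv2
a=manip.get_image("side")["frame"][130:210,270:370,::-1]
cv2.imwrite("pics/p4.png",cv2.resize(a,(600,480),interpolation=2))
E
```

```text
contact_force: [-0.7, 0.4, -0.8]
t 8.68 at [-11.2  26.1 191.9] yaw -4.9 F [-0.7  0.4 -0.8] w -0.0001 q [-0.38  0.3   1.62 -0.    1.22  1.07]
tool shift [ 0.0271 -0.0003 -0.0001] rot [-0.    0.04  0.07]
```

View pics/p4.png

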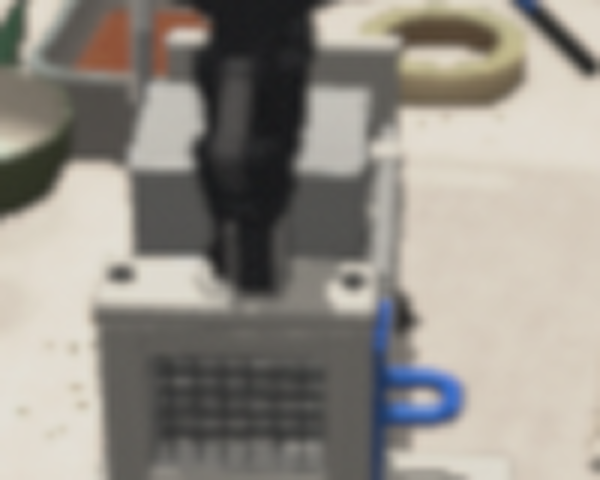

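The finger is at (250,270) on the outlet side and hides the wing, as expected at this angle. I'll finish the stroke.

```bash
python3 -m pendant '[{"dx":0.0028,"dy":-0.0013,"dz":0,"rx":0,"ry":0,"rz":6,"hand":0},{"dx":0.0028,"dy":-0.0013,"dz":0,"rx":0,"ry":0,"rz":6,"hand":0},{"dx":0.0028,"dy":-0.0013,"dz":0,"rx":0,"ry":0,"rz":6,"hand":0},{"dx":0.0028,"dy":-0.0013,"dz":0,"rx":0,"ry":0,"rz":6,"hand":0},{"dx":0.0028,"dy":-0.0013,"dz":0,"rx":0,"ry":0,"rz":6,"hand":0},{"dx":0.0028,"dy":-0.0013,"dz":0,"rx":0,"ry":0,"rz":6,"hand":0},{"dx":0.0028,"dy":-0.0013,"dz":0,"rx":0,"ry":0,"rz":6,"hand":0},{"dx":0.0028,"dy":-0.0013,"dz":0,"rx":0,"ry":0,"rz":6,"hand":0},{"dx":0.0028,"dy":-0.0013,"dz":0,"rx":0,"ry":0,"rz":6,"hand":0},{"dx":0.0028,"dy":-0.0013,"dz":0,"rx":0,"ry":0,"rz":6,"hand":0},{"dx":0.0028,"dy":-0.0013,"dz":0,"rx":0,"ry":0,"rz":6,"hand":0},{"dx":0.0028,"dy":-0.0013,"dz":0,"rx":0,"ry":0,"rz":6,"hand":0}]' |grep cont;python3 -m pendant '[{"dx":0,"dy":0,"dz":0,"rx":0,"ry":0,"rz":0,"hand":0}]' |grep cont;python3 go.py; python3 - <<'E'
from rig import manip
import cv2
a=manip.get_image("side")["frame"][130:210,270:370,::-1]
cv2.imwrite("pics/p5.png",cv2.resize(a,(600,480),interpolation=2))
E
```

```text
contact_force: [-0.9, 1.8, -0.6]
contact_force: [-0.4, -0.0, -1.3]
t 9.82 at [ 22.6  18.2 191.7] yaw -76.9 F [-0.4 -0.  -1.3] w 0.0 q [-0.36  0.35  1.54  0.    1.25  2.35]
```

View pics/p5.png

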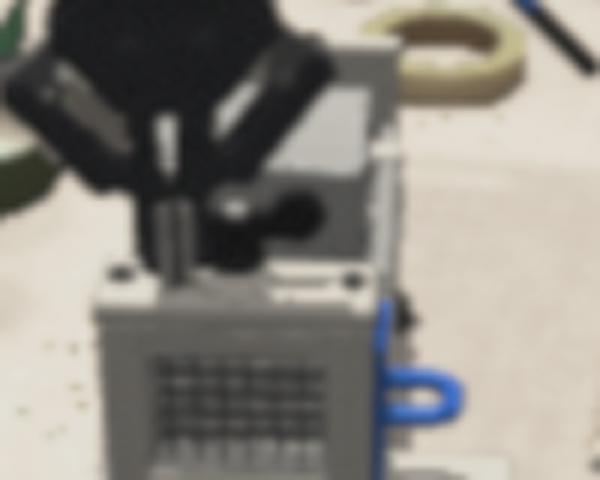

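The side view shows the other wing now at (300,215), pointing to cutter −x at about 193°, so the stroke turned the screw about 150°. I'll push 10° more, back off, lift and swing back.

```bash
python3 -m pendant '[{"dx":0.0023,"dy":-0.0011,"dz":0,"rx":0,"ry":0,"rz":5,"hand":0},{"dx":0.0023,"dy":-0.0011,"dz":0,"rx":0,"ry":0,"rz":5,"hand":0},{"dx":0,"dy":0,"dz":0,"rx":0,"ry":0,"rz":0,"hand":0},{"dx":-0.004,"dy":0,"dz":0,"rx":0,"ry":0,"rz":0,"hand":0},{"dx":0,"dy":0,"dz":-0.02,"rx":0,"ry":0,"rz":0,"hand":0},{"dx":0,"dy":0,"dz":-0.033,"rx":0,"ry":0,"rz":0,"hand":0},{"dx":0,"dy":0,"dz":0,"rx":0,"ry":0,"rz":0,"hand":0},{"dx":0,"dy":0,"dz":0,"rx":0,"ry":0,"rz":0,"hand":0}]' |grep cont; python3 go.py
python3 -m pendant '[{"dx":-0.003,"dy":0.0024,"dz":0,"rx":0,"ry":0,"rz":-7,"hand":0},{"dx":-0.003,"dy":0.0024,"dz":0,"rx":0,"ry":0,"rz":-7,"hand":0},{"dx":-0.003,"dy":0.0024,"dz":0,"rx":0,"ry":0,"rz":-7,"hand":0},{"dx":-0.003,"dy":0.0024,"dz":0,"rx":0,"ry":0,"rz":-7,"hand":0},{"dx":-0.003,"dy":0.0024,"dz":0,"rx":0,"ry":0,"rz":-7,"hand":0},{"dx":-0.003,"dy":0.0024,"dz":0,"rx":0,"ry":0,"rz":-7,"hand":0},{"dx":-0.003,"dy":0.0024,"dz":0,"rx":0,"ry":0,"rz":-7,"hand":0},{"dx":-0.003,"dy":0.0024,"dz":0,"rx":0,"ry":0,"rz":-7,"hand":0},{"dx":-0.003,"dy":0.0024,"dz":0,"rx":0,"ry":0,"rz":-7,"hand":0},{"dx":-0.003,"dy":0.0024,"dz":0,"rx":0,"ry":0,"rz":-7,"hand":0},{"dx":-0.003,"dy":0.0024,"dz":0,"rx":0,"ry":0,"rz":-7,"hand":0},{"dx":-0.003,"dy":0.0024,"dz":0,"rx":0,"ry":0,"rz":-7,"hand":0}]' |grep cont; python3 go.py
python3 -m pendant '[{"dx":-0.003,"dy":0.0024,"dz":0,"rx":0,"ry":0,"rz":-7,"hand":0},{"dx":-0.003,"dy":0.0024,"dz":0,"rx":0,"ry":0,"rz":-7,"hand":0},{"dx":-0.003,"dy":0.0024,"dz":0,"rx":0,"ry":0,"rz":-7,"hand":0},{"dx":-0.003,"dy":0.0024,"dz":0,"rx":0,"ry":0,"rz":-7,"hand":0},{"dx":-0.003,"dy":0.0024,"dz":0,"rx":0,"ry":0,"rz":-7,"hand":0},{"dx":-0.003,"dy":0.0024,"dz":0,"rx":0,"ry":0,"rz":-7,"hand":0},{"dx":-0.003,"dy":0.0024,"dz":0,"rx":0,"ry":0,"rz":-7,"hand":0},{"dx":-0.003,"dy":0.0024,"dz":0,"rx":0,"ry":0,"rz":-7,"hand":0},{"dx":-0.003,"dy":0.0024,"dz":0,"rx":0,"ry":0,"rz":-7,"hand":0},{"dx":-0.003,"dy":0.0024,"dz":0,"rx":0,"ry":0,"rz":-7,"hand":0},{"dx":-0.003,"dy":0.0024,"dz":0,"rx":0,"ry":0,"rz":-7,"hand":0},{"dx":-0.003,"dy":0.0024,"dz":0,"rx":0,"ry":0,"rz":-7,"hand":0}]' |grep cont
python3 -m pendant '[{"dx":-0.003,"dy":0.0024,"dz":0,"rx":0,"ry":0,"rz":-7,"hand":0},{"dx":-0.003,"dy":0.0024,"dz":0,"rx":0,"ry":0,"rz":-7,"hand":0},{"dx":0,"dy":0,"dz":0,"rx":0,"ry":0,"rz":0,"hand":0},{"dx":0,"dy":0,"dz":0,"rx":0,"ry":0,"rz":0,"hand":0}]' |grep cont
python3 go.py -24.3 -20.2 .245 95
```

```text
contact_force: [0.1, 0.7, -0.2]
t 10.53 at [ 26.7  17.5 247.7] yaw -86.8 F [ 0.1  0.7 -0.2] w 0.0 q [-0.36  0.32  1.45 -0.    1.37  2.52]
contact_force: [-0.5, -0.0, 0.1]
t 11.53 at [-16.8  25.7 244. ] yaw -2.4 F [-0.5 -0.   0.1] w -0.0002 q [-0.39  0.26  1.54 -0.    1.34  1.02]
contact_force: [0.6, -0.1, -0.4]
contact_force: [-0.1, 0.4, -0.0]
t 12.87 at [-23.7 -21.4 244.2] yaw 94.9 F [-0.1  0.4 -0. ] w 0.0003 q [-0.46  0.29  1.51 -0.    1.35 -0.75]
tool shift [ 0.0012 -0.0005 -0.0008] rot [-0.06 -0.05 -0.06]
```

```bash
python3 -m pendant '[{"dx":0,"dy":0,"dz":0.025,"rx":0,"ry":0,"rz":0,"hand":0},{"dx":0,"dy":0,"dz":0.028,"rx":0,"ry":0,"rz":0,"hand":0},{"dx":0,"dy":0,"dz":0,"rx":0,"ry":0,"rz":0,"hand":0},{"dx":0,"dy":0,"dz":0,"rx":0,"ry":0,"rz":0,"hand":0},{"dx":0,"dy":0,"dz":0,"rx":0,"ry":0,"rz":0,"hand":0},{"dx":0.003,"dy":0,"dz":0,"rx":0,"ry":0,"rz":0,"hand":0},{"dx":0.0015,"dy":0,"dz":0,"rx":0,"ry":0,"rz":0,"hand":0},{"dx":0,"dy":0,"dz":0,"rx":0,"ry":0,"rz":0,"hand":0}]' |grep cont; python3 go.py -24.7 -16.2 .192 95
python3 -m pendant '[{"dx":0.0028,"dy":-0.0013,"dz":0,"rx":0,"ry":0,"rz":6,"hand":0},{"dx":0.0028,"dy":-0.0013,"dz":0,"rx":0,"ry":0,"rz":6,"hand":0},{"dx":0.0028,"dy":-0.0013,"dz":0,"rx":0,"ry":0,"rz":6,"hand":0},{"dx":0.0028,"dy":-0.0013,"dz":0,"rx":0,"ry":0,"rz":6,"hand":0},{"dx":0.0028,"dy":-0.0013,"dz":0,"rx":0,"ry":0,"rz":6,"hand":0},{"dx":0.0028,"dy":-0.0013,"dz":0,"rx":0,"ry":0,"rz":6,"hand":0}]' |grep cont;python3 go.py -29 .5 .192 59
```

```text
contact_force: [-0.0, -0.2, -1.0]
t 13.53 at [-23.3 -17.1 193.3] yaw 95.0 F [-0.  -0.2 -1. ] w 0.0004 q [-0.46  0.31  1.59  0.    1.23 -0.75]
tool shift [ 0.001  -0.0013  0.0013] rot [0.09 0.07 0.04]
contact_force: [0.9, -1.2, -0.8]
t 14.03 at [-28.3  -0.2 192.7] yaw 58.7 F [ 0.9 -1.2 -0.8] w 0.0001 q [-0.44  0.3   1.62 -0.    1.22 -0.09]
tool shift [ 0.0002 -0.0009  0.0007] rot [ 0.1   0.07 -0.26]
```

```bash
python3 -m pendant '[{"dx":0.0028,"dy":-0.0013,"dz":0,"rx":0,"ry":0,"rz":6,"hand":0},{"dx":0.0028,"dy":-0.0013,"dz":0,"rx":0,"ry":0,"rz":6,"hand":0},{"dx":0.0028,"dy":-0.0013,"dz":0,"rx":0,"ry":0,"rz":6,"hand":0},{"dx":0.0028,"dy":-0.0013,"dz":0,"rx":0,"ry":0,"rz":6,"hand":0},{"dx":0.0028,"dy":-0.0013,"dz":0,"rx":0,"ry":0,"rz":6,"hand":0},{"dx":0.0028,"dy":-0.0013,"dz":0,"rx":0,"ry":0,"rz":6,"hand":0},{"dx":0.0028,"dy":-0.0013,"dz":0,"rx":0,"ry":0,"rz":6,"hand":0},{"dx":0.0028,"dy":-0.0013,"dz":0,"rx":0,"ry":0,"rz":6,"hand":0},{"dx":0.0028,"dy":-0.0013,"dz":0,"rx":0,"ry":0,"rz":6,"hand":0},{"dx":0.0028,"dy":-0.0013,"dz":0,"rx":0,"ry":0,"rz":6,"hand":0},{"dx":0.0028,"dy":-0.0013,"dz":0,"rx":0,"ry":0,"rz":6,"hand":0},{"dx":0.0028,"dy":-0.0013,"dz":0,"rx":0,"ry":0,"rz":6,"hand":0}]' |grep cont;python3 go.py -8.9 28.2 .192 -13
python3 -m pendant '[{"dx":0.0028,"dy":-0.0013,"dz":0,"rx":0,"ry":0,"rz":6,"hand":0},{"dx":0.0028,"dy":-0.0013,"dz":0,"rx":0,"ry":0,"rz":6,"hand":0},{"dx":0.0028,"dy":-0.0013,"dz":0,"rx":0,"ry":0,"rz":6,"hand":0},{"dx":0.0028,"dy":-0.0013,"dz":0,"rx":0,"ry":0,"rz":6,"hand":0},{"dx":0.0028,"dy":-0.0013,"dz":0,"rx":0,"ry":0,"rz":6,"hand":0},{"dx":0.0028,"dy":-0.0013,"dz":0,"rx":0,"ry":0,"rz":6,"hand":0},{"dx":0.0028,"dy":-0.0013,"dz":0,"rx":0,"ry":0,"rz":6,"hand":0},{"dx":0.0028,"dy":-0.0013,"dz":0,"rx":0,"ry":0,"rz":6,"hand":0},{"dx":0.0028,"dy":-0.0013,"dz":0,"rx":0,"ry":0,"rz":6,"hand":0},{"dx":0.0028,"dy":-0.0013,"dz":0,"rx":0,"ry":0,"rz":6,"hand":0},{"dx":0.0028,"dy":-0.0013,"dz":0,"rx":0,"ry":0,"rz":6,"hand":0},{"dx":0.0028,"dy":-0.0013,"dz":0,"rx":0,"ry":0,"rz":6,"hand":0}]' |grep cont
python3 -m pendant '[{"dx":0,"dy":0,"dz":0,"rx":0,"ry":0,"rz":0,"hand":0}]'|grep cont;python3 go.py 24.7 16.2 .192 -85;
```

```text
contact_force: [-1.3, -0.4, 0.3]
t 15.03 at [ -7.3  27.3 192.3] yaw -13.3 F [-1.3 -0.4  0.3] w -0.0003 q [-0.38  0.31  1.61 -0.    1.23  1.22]
tool shift [-0.0017 -0.0005  0.0003] rot [ 0.05  0.08 -0.26]
contact_force: [-0.5, 0.1, -0.9]
contact_force: [-0.5, 1.0, 0.0]
t 16.12 at [ 25.8  15.  192.2] yaw -85.1 F [-0.5  1.   0. ] w 0.0005 q [-0.36  0.36  1.53  0.    1.25  2.49]
tool shift [-0.0013  0.001   0.0002] rot [ 0.01  0.02 -0.07]
```

```bash
python3 -m pendant '[{"dx":-0.004,"dy":0.001,"dz":0,"rx":0,"ry":0,"rz":0,"hand":0},{"dx":0,"dy":0,"dz":-0.02,"rx":0,"ry":0,"rz":0,"hand":0},{"dx":0,"dy":0,"dz":-0.033,"rx":0,"ry":0,"rz":0,"hand":0},{"dx":0,"dy":0,"dz":0,"rx":0,"ry":0,"rz":0,"hand":0},{"dx":0,"dy":0,"dz":0,"rx":0,"ry":0,"rz":0,"hand":0}]' |grep cont
python3 -m pendant '[{"dx":-0.003,"dy":0.0024,"dz":0,"rx":0,"ry":0,"rz":-7,"hand":0},{"dx":-0.003,"dy":0.0024,"dz":0,"rx":0,"ry":0,"rz":-7,"hand":0},{"dx":-0.003,"dy":0.0024,"dz":0,"rx":0,"ry":0,"rz":-7,"hand":0},{"dx":-0.003,"dy":0.0024,"dz":0,"rx":0,"ry":0,"rz":-7,"hand":0},{"dx":-0.003,"dy":0.0024,"dz":0,"rx":0,"ry":0,"rz":-7,"hand":0},{"dx":-0.003,"dy":0.0024,"dz":0,"rx":0,"ry":0,"rz":-7,"hand":0},{"dx":-0.003,"dy":0.0024,"dz":0,"rx":0,"ry":0,"rz":-7,"hand":0},{"dx":-0.003,"dy":0.0024,"dz":0,"rx":0,"ry":0,"rz":-7,"hand":0},{"dx":-0.003,"dy":0.0024,"dz":0,"rx":0,"ry":0,"rz":-7,"hand":0},{"dx":-0.003,"dy":0.0024,"dz":0,"rx":0,"ry":0,"rz":-7,"hand":0},{"dx":-0.003,"dy":0.0024,"dz":0,"rx":0,"ry":0,"rz":-7,"hand":0},{"dx":-0.003,"dy":0.0024,"dz":0,"rx":0,"ry":0,"rz":-7,"hand":0}]' |grep cont; python3 go.py
python3 -m pendant '[{"dx":-0.003,"dy":0.0024,"dz":0,"rx":0,"ry":0,"rz":-7,"hand":0},{"dx":-0.003,"dy":0.0024,"dz":0,"rx":0,"ry":0,"rz":-7,"hand":0},{"dx":-0.003,"dy":0.0024,"dz":0,"rx":0,"ry":0,"rz":-7,"hand":0},{"dx":-0.003,"dy":0.0024,"dz":0,"rx":0,"ry":0,"rz":-7,"hand":0},{"dx":-0.003,"dy":0.0024,"dz":0,"rx":0,"ry":0,"rz":-7,"hand":0},{"dx":-0.003,"dy":0.0024,"dz":0,"rx":0,"ry":0,"rz":-7,"hand":0},{"dx":-0.003,"dy":0.0024,"dz":0,"rx":0,"ry":0,"rz":-7,"hand":0},{"dx":-0.003,"dy":0.0024,"dz":0,"rx":0,"ry":0,"rz":-7,"hand":0},{"dx":-0.003,"dy":0.0024,"dz":0,"rx":0,"ry":0,"rz":-7,"hand":0},{"dx":-0.003,"dy":0.0024,"dz":0,"rx":0,"ry":0,"rz":-7,"hand":0},{"dx":-0.003,"dy":0.0024,"dz":0,"rx":0,"ry":0,"rz":-7,"hand":0},{"dx":-0.003,"dy":0.0024,"dz":0,"rx":0,"ry":0,"rz":-7,"hand":0}]' |grep cont
python3 -m pendant '[{"dx":-0.003,"dy":0.0024,"dz":0,"rx":0,"ry":0,"rz":-7,"hand":0},{"dx":-0.003,"dy":0.0024,"dz":0,"rx":0,"ry":0,"rz":-7,"hand":0},{"dx":0,"dy":0,"dz":0,"rx":0,"ry":0,"rz":0,"hand":0},{"dx":0,"dy":0,"dz":0,"rx":0,"ry":0,"rz":0,"hand":0}]' |grep cont
python3 go.py -24 -21 .245 97
```

```text
contact_force: [0.2, -0.4, -0.3]
contact_force: [0.3, 0.1, -0.8]
t 17.53 at [-18.1  25.  244.1] yaw -0.5 F [ 0.3  0.1 -0.8] w 0.0002 q [-0.39  0.26  1.54 -0.    1.34  0.99]
contact_force: [-0.9, 0.1, 0.3]
contact_force: [-0.3, 0.3, -1.1]
t 18.87 at [-23.4 -22.3 244.2] yaw 96.9 F [-0.3  0.3 -1.1] w -0.0002 q [-0.46  0.29  1.5  -0.    1.35 -0.79]
tool shift [ 0.0014 -0.0005 -0.0008] rot [-0.06 -0.06 -0.09]
```

```bash
python3 -m pendant '[{"dx":0,"dy":0,"dz":0.025,"rx":0,"ry":0,"rz":0,"hand":0},{"dx":0,"dy":0,"dz":0.028,"rx":0,"ry":0,"rz":0,"hand":0},{"dx":0,"dy":0,"dz":0,"rx":0,"ry":0,"rz":0,"hand":0},{"dx":0,"dy":0,"dz":0,"rx":0,"ry":0,"rz":0,"hand":0},{"dx":0,"dy":0,"dz":0,"rx":0,"ry":0,"rz":0,"hand":0},{"dx":0.003,"dy":-0.0005,"dz":0,"rx":0,"ry":0,"rz":0,"hand":0},{"dx":0.002,"dy":0,"dz":0,"rx":0,"ry":0,"rz":0,"hand":0},{"dx":0,"dy":0,"dz":0,"rx":0,"ry":0,"rz":0,"hand":0}]' |grep cont; python3 go.py -24.1 -17.1 .192 97
python3 -m pendant '[{"dx":0.0028,"dy":-0.0013,"dz":0,"rx":0,"ry":0,"rz":6,"hand":0},{"dx":0.0028,"dy":-0.0013,"dz":0,"rx":0,"ry":0,"rz":6,"hand":0},{"dx":0.0028,"dy":-0.0013,"dz":0,"rx":0,"ry":0,"rz":6,"hand":0},{"dx":0.0028,"dy":-0.0013,"dz":0,"rx":0,"ry":0,"rz":6,"hand":0},{"dx":0.0028,"dy":-0.0013,"dz":0,"rx":0,"ry":0,"rz":6,"hand":0},{"dx":0.0028,"dy":-0.0013,"dz":0,"rx":0,"ry":0,"rz":6,"hand":0},{"dx":0.0028,"dy":-0.0013,"dz":0,"rx":0,"ry":0,"rz":6,"hand":0},{"dx":0,"dy":0,"dz":0,"rx":0,"ry":0,"rz":0,"hand":0}]' |grep cont;python3 go.py -29.3 3 .192 55
```

```text
contact_force: [0.2, -0.0, -0.6]
t 19.53 at [-23.7 -17.6 193.3] yaw 97.0 F [ 0.2 -0.  -0.6] w 0.0002 q [-0.46  0.31  1.59  0.    1.23 -0.78]
tool shift [ 0.0005 -0.0003  0.0013] rot [0.08 0.07 0.04]
contact_force: [0.1, 0.7, -0.4]
t 20.2 at [-29.    2.8 192.7] yaw 55.0 F [ 0.1  0.7 -0.4] w 0.0003 q [-0.43  0.29  1.63 -0.    1.22 -0.03]
tool shift [-0.     -0.0004  0.0007] rot [ 0.08  0.02 -0.04]
```

```bash
python3 -m pendant '[{"dx":0.0028,"dy":-0.0013,"dz":0,"rx":0,"ry":0,"rz":6,"hand":0},{"dx":0.0028,"dy":-0.0013,"dz":0,"rx":0,"ry":0,"rz":6,"hand":0},{"dx":0,"dy":0,"dz":0,"rx":0,"ry":0,"rz":0,"hand":0}]' |grep cont;python3 -m pendant '[{"dx":0.0028,"dy":-0.0013,"dz":0,"rx":0,"ry":0,"rz":6,"hand":0},{"dx":0.0028,"dy":-0.0013,"dz":0,"rx":0,"ry":0,"rz":6,"hand":0},{"dx":0,"dy":0,"dz":0,"rx":0,"ry":0,"rz":0,"hand":0}]' |grep cont;python3 go.py -23.6 15.5 .192 31
```

```text
contact_force: [-0.4, -0.3, 1.2]
contact_force: [0.8, -0.6, -0.4]
t 20.7 at [-25.   14.3 192.4] yaw 31.2 F [ 0.8 -0.6 -0.4] w 0.0001 q [-0.41  0.29  1.63 -0.    1.22  0.41]
tool shift [ 0.0019 -0.0003  0.0004] rot [0.04 0.   0.2 ]
```

```bash
python3 -m pendant '[{"dx":0.0028,"dy":-0.0013,"dz":0,"rx":0,"ry":0,"rz":6,"hand":0},{"dx":0.0028,"dy":-0.0013,"dz":0,"rx":0,"ry":0,"rz":6,"hand":0},{"dx":0,"dy":0,"dz":0,"rx":0,"ry":0,"rz":0,"hand":0}]' |grep cont;python3 go.py -21.8 18.6 .192 19
```

```text
contact_force: [-0.7, 0.2, 0.3]
t 20.95 at [-21.4  19.2 192.2] yaw 19.3 F [-0.7  0.2  0.3] w 0.0 q [-0.4   0.29  1.63 -0.    1.22  0.63]
tool shift [-0.0006  0.0004  0.0002] rot [0.02 0.   0.26]
```

```bash
python3 -m pendant '[{"dx":0.0028,"dy":-0.0013,"dz":0,"rx":0,"ry":0,"rz":6,"hand":0},{"dx":0.0028,"dy":-0.0013,"dz":0,"rx":0,"ry":0,"rz":6,"hand":0},{"dx":0,"dy":0,"dz":0,"rx":0,"ry":0,"rz":0,"hand":0}]' |grep cont;python3 -m pendant '[{"dx":0.0028,"dy":-0.0013,"dz":0,"rx":0,"ry":0,"rz":6,"hand":0},{"dx":0.0028,"dy":-0.0013,"dz":0,"rx":0,"ry":0,"rz":6,"hand":0},{"dx":0,"dy":0,"dz":0,"rx":0,"ry":0,"rz":0,"hand":0}]' |grep cont;python3 go.py -11.7 27.1 .192 -5
```

```text
contact_force: [-0.6, -0.2, -0.0]
contact_force: [-2.8, 0.1, 2.1]
t 21.45 at [-12.2  26.3 192. ] yaw -4.7 F [-2.8  0.1  2.1] w -0.0003 q [-0.38  0.3   1.62 -0.    1.22  1.07]
tool shift [ 0.0005 -0.0009 -0.0001] rot [0.   0.12 0.34]
```

```bash
python3 -m pendant '[{"dx":0.0028,"dy":-0.0013,"dz":0,"rx":0,"ry":0,"rz":6,"hand":0},{"dx":0.0028,"dy":-0.0013,"dz":0,"rx":0,"ry":0,"rz":6,"hand":0},{"dx":0,"dy":0,"dz":0,"rx":0,"ry":0,"rz":0,"hand":0}]' |grep cont;python3 go.py -6 28.9 .192 -17
```

```text
contact_force: [-13.5, -2.5, 7.5]
t 21.7 at [-11.5  29.  191.6] yaw -16.6 F [-13.5  -2.5   7.5] w 0.0 q [-0.38  0.31  1.61 -0.01  1.24  1.29]
tool shift [ 0.0053 -0.0015 -0.0004] rot [0.1  0.79 0.39]
```

The force jumped to about 15 N with the tool held, which is the hard stop. I'll press once more to confirm.

```bash
python3 -m pendant '[{"dx":0.002,"dy":0,"dz":0,"rx":0,"ry":0,"rz":-5,"hand":0},{"dx":0.001,"dy":0,"dz":0,"rx":0,"ry":0,"rz":-5,"hand":0},{"dx":0,"dy":0,"dz":0,"rx":0,"ry":0,"rz":0,"hand":0},{"dx":0,"dy":0,"dz":0,"rx":0,"ry":0,"rz":0,"hand":0}]' |grep cont;python3 go.py; python3 -m pendant '[{"dx":-0.015,"dy":0,"dz":0,"rx":0,"ry":0,"rz":0,"hand":0},{"dx":-0.008,"dy":0,"dz":0,"rx":0,"ry":0,"rz":0,"hand":0},{"dx":0,"dy":0,"dz":-0.035,"rx":0,"ry":0,"rz":0,"hand":0},{"dx":0,"dy":0,"dz":-0.04,"rx":0,"ry":0,"rz":0,"hand":0},{"dx":-0.04,"dy":0,"dz":0,"rx":0,"ry":0,"rz":0,"hand":0},{"dx":-0.04,"dy":0,"dz":0,"rx":0,"ry":0,"rz":0,"hand":0},{"dx":-0.04,"dy":0,"dz":0,"rx":0,"ry":0,"rz":0,"hand":0},{"dx":-0.04,"dy":0,"dz":0,"rx":0,"ry":0,"rz":0,"hand":0},{"dx":0,"dy":0,"dz":0,"rx":0,"ry":0,"rz":0,"hand":0},{"dx":0,"dy":0,"dz":0,"rx":0,"ry":0,"rz":0,"hand":0}]' |grep cont; python3 - <<'E'
from rig import manip
import cv2
a=manip.get_image("side")["frame"][130:210,270:370,::-1];b=manip.get_image("top")["frame"][155:255,300:400,::-1]
cv2.imwrite("pics/p6.png",cv2.hconcat([cv2.resize(a,(400,320),interpolation=2),cv2.resize(b,(320,320),interpolation=2)]))
E
```

```text
contact_force: [-17.9, -6.5, 10.2]
t 22.03 at [-10.7  27.1 191.7] yaw -6.4 F [-17.9  -6.5  10.2] w -0.0001 q [-0.38  0.31  1.61 -0.01  1.24  1.11]
contact_force: [0.6, -0.9, 0.2]
```

View pics/p6.png

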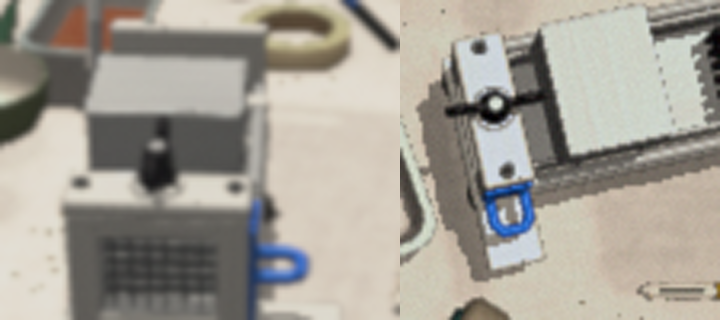

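The side view shows the collar seated on the boss at (157,185). The top view shows the wings lying across the head from (447,110) to (540,95), and the blue plate flush against the head at (510,185). 20 N on the wing moved it no further, so the screw is tight.

```bash
python3 -c "
from rig import manip
print(manip.sign_off())"
```

```text
the job is handed in; nothing more can be done
None
```

The cassette is pushed home with its end plate flush against the head, the wing screw is turned clockwise to its hard stop with the collar on the boss, and the job is handed in; the judge's result was not shown.

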